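Hang the finds basket on the weighing stand

ROBOT

A 6-joint arm with a two-finger parallel gripper is mounted at the origin on the work surface. World frame = base frame: x ahead of the robot, y to its left, z up, the work surface at z = 0. Lengths are in mm, angles in rad, forces in N, time in s.
With the tool pointing down it reaches from about 350 to 975 mm from the base axis. Payload 7.1 kg.
Tool frame: the origin (TCP) lies on the front face of the gripper's body, between the roots of the fingers; the fingertips stand 80 mm ahead of it and the grasp point (between the pads) lies 61 mm ahead of it (env.tips_ahead is the distance from the TCP to the fingertips, in mm); z points along the fingers, y is the line along which they close (so a half turn about z gives the same grasp; the last joint's range is limited). The gripper opens to 88 mm and grips with 3 to 60 N. Pads are 20 mm wide; open, the fingers measure 115 mm over their backs; the gripper's body (75 mm by 178 mm) begins 61 mm behind the grasp point.
Start: joints at [1.251, 0.423, 1.63, -0, 1.089, -0.019], TCP at [185.146, 596.931, 302.675] pointing down, gripper open.
Joint ranges: [-3, 3], [-0.9, 2.11], [0.09, 2.58], [-1.31, 4.45], [0.11, 2.69], [-2.54, 2.54]. Speed limits (rad/s): [2.39, 2.39, 3.01, 3.14, 3.14, 3.14].

INTERFACE

Orientations are given as a unit quaternion [x, y, z, w].
In Python, from station import env, set_gripper, viewer, workorder gives the robot as it stands. Calls block until the motion is done:
- env.reach(position, orientation): joint-space move of the TCP to a pose.
- env.move_l(position, rot=None, rate=150, f_stop=None): straight line of the TCP; rot=None keeps the orientation; rate is the mean speed in mm/s. With f_stop (N) it stops when the force on the tool has changed by that much, and returns True; else False.
- env.move_joints(angles): joint-space move.
- set_gripper(opening): finger opening in mm; the grip force is fixed at half the most; returns when the fingers have stopped.
- env.hold(seconds).
- env.ik(position, orientation): joint angles nearest the present ones, or None.
- env.read_state(): the state.
- viewer.camera(name): name is "scene" or "top"; returns the picture (480x640x3 uint8, blue, green, red); there is no depth.
- viewer.camera_params(name): a dict with "fx", "fy", "cx", "cy" (pixels), "pose" (4x4, takes a point from camera to world coordinates). Camera axes: x right, y up, looking along -z (the intrinsics and any distortion apply to the point x, -y, -z); pixel columns grow to the right and rows downward; lengths in mm; the calibration is good to about 2 mm. A picture is of the moment at which its call begins. camera_params takes no time and is no camera call.
A pose or a line that the arm cannot do raises env.IKError and nothing moves.
- workorder.sign_off(): hands the job in; it is judged then, once.
The state is a dict: "time_s": time; "qpos": joint angles; "dq": joint speeds; "tau": joint torques, N m; "tool_pos": TCP position; "orientation": TCP orientation; "force": force on the tool from outside, world axes, zero at the start; "wrist_torque": the same for the moment, N m; "width": finger opening in mm; "grip_force": force on a finger pad.
Only numpy, scipy, OpenCV 4.12 (cv2) and the standard library are available. Lean on these libraries where they do the work, as an engineer would, in place of code of your own. Each camera call takes 0.05 s, during which the arm holds its last target. There are 200 camera calls.

TASK

Weigh the grey cobble: pick up the blue basket by its handle, with the cobble in it, and hang it on the yellow two-pronged hook of the weighing stand, so that the handle rests on both prongs behind their upturned tips and the basket hangs level, free and still. Keep the cobble in the basket and leave the orange basket where it stands.

Things in the scene. Friction and masses are not known exactly. Their poses are not given: they have to be found in the camera images.
- blue_basket: Blue open box 110 (x) by 160 (y) by 60 mm high, 0.3 kg, on the table. Rigid upright steel handle: 8 mm rods at y = +-76 mm carry a straight level bar, 12 mm thick, along the basket's y at x = 0, centre line 150 mm above the underside. Origin: centre of the underside; z up. A half turn makes no difference.
- weigh_stand: Fixed. Origin at table height; z up. Grey base 210 by 170, 24 mm high; post at x = +98 mm, 217 high. From it two yellow prongs, 10 mm thick, run to -x at y = +-42 mm: flat seat x = +22 to -22, centre line z = 200, then upturned tips at x = -44, top z = 227. All free between and above them. A hung bar lies along y, centre (0, 0, 211). Come in from -x, bar above the tips, box below.
- orange_basket: the same basket in orange, with a brown stone in it: not to be moved. Origin: centre of the underside; z up.
- cobble: loose grey cobble, 60 mm across and 40 mm high, about 0.18 kg, on the blue basket's floor (4 mm thick) near its middle. Origin: centre of its underside.
Things that resemble listed ones, but are neither listed nor needed, are in the scene too. Of the things shaped like the blue_basket, the blue one is meant.

How it is judged (in metres and radians):
At the end, for the whole second after the job is handed in: The blue basket hangs by its handle on the stand's prongs: its underside 50 to 78 mm above the table, its centre within 60 mm along and 40 mm across of the stand's origin, tilted less than 0.2 rad (11 degrees), slower than 50 mm/s, its weight borne by the stand, with the cobble still inside it (z of blue_basket in the frame of weigh_stand between 0.05 and 0.078 m and x of blue_basket in the frame of weigh_stand between -0.06 and 0.06 m and y of blue_basket in the frame of weigh_stand between -0.04 and 0.04 m and angle between blue_basket's own z axis and vertical below 0.2 rad and contact force between blue_basket and weigh_stand above 1 N and linear speed of blue_basket below 0.05 m/s and z of cobble in the frame of blue_basket between -0.005 and 0.04 m and distance between cobble and blue_basket below 0.09 m); the robot touches nothing.
It fails at once if the orange basket is moved by more than 30 mm (distance of orange_basket from where it was at the start of the episode above 0.03 m).
It also fails if it takes over 48 s, if anything falls off the work surface, if the arm or the gripper's body presses on something with over 40 N, if the wrist force passes 120 N, or if a joint passes its speed limit or range.

## Working session

There is one attempt and no reset: what is moved stays moved. The work goes in short steps, each a Python script; the robot and the scene stay as the last script left them, time stands still between calls to the robot, and variables do not carry over. Pictures are saved under pics/ and viewed, at most 10 in all, crops included, and the job is handed in when it is done.

```bash
mkdir -p pics; ls
python3 - <<'E'
from station import env, viewer
import cv2
for n in("scene","top"):
    cv2.imwrite(f"pics/{n}0.png",viewer.camera(n)); p=viewer.camera_params(n); print(n,p)
print(env.read_state()['time_s'])
E
```

```text
pics
scene {'fx': 566.6834182677225, 'fy': 566.6834182677225, 'cx': 319.6398129773738, 'cy': 240.2541875855835, 'pose': array([[ 6.85773326e-02, -6.27383155e-01,  7.75685198e-01,
         1.46652809e+03],
       [ 9.97637727e-01,  4.62541140e-02, -5.07890086e-02,
        -3.94754967e+01],
       [-4.01446309e-03,  7.77335792e-01,  6.29073089e-01,
         8.98360855e+02],
       [ 0.00000000e+00,  0.00000000e+00,  0.00000000e+00,
         1.00000000e+00]])}
top {'fx': 554.5163159721559, 'fy': 554.5163159721559, 'cx': 330.2465871487627, 'cy': 242.85871611265785, 'pose': array([[-1.48848381e-02,  9.95432182e-01, -9.43038302e-02,
         3.28004137e+02],
       [-9.99880283e-01, -1.44197073e-02,  5.61181190e-03,
         2.81816971e+01],
       [ 4.22634453e-03,  9.43760713e-02,  9.95527647e-01,
         1.10494281e+03],
       [ 0.00000000e+00,  0.00000000e+00,  0.00000000e+00,
         1.00000000e+00]])}
0.1
```

View pics/scene0.png

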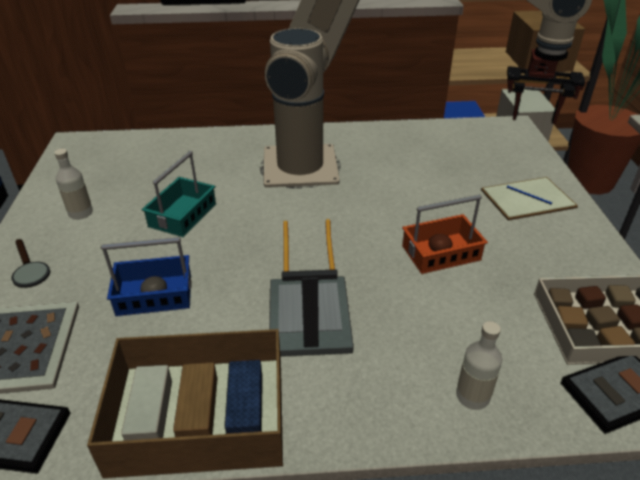

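View pics/top0.png

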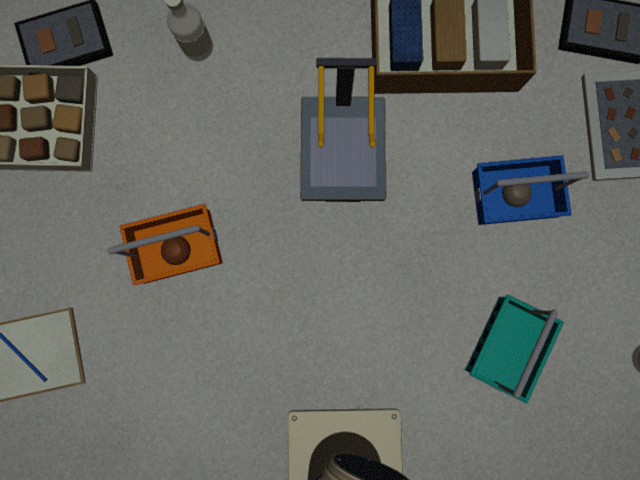

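The scene view shows the blue basket near (150,285) and the stand near (310,300), prongs pointing at the robot. The top view shows the blue basket bar from about (497,184) to (588,175), and the prong tips near (321,145) and (373,145).

Run:
```python
import cv2,numpy as np
t=cv2.imread("pics/top0.png");s=cv2.imread("pics/scene0.png")
def c(i,x,y,w=130,h=98): return cv2.resize(i[y:y+h,x:x+w],(400,300),interpolation=cv2.INTER_CUBIC)
m=np.vstack([np.hstack([c(t,465,140),c(t,280,50,)]),np.hstack([c(s,85,225),c(s,250,205)])])
cv2.imwrite("pics/crop.png",cv2.convertScaleAbs(m,alpha=1.5))
```

```text
(no output)
```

View pics/crop.png

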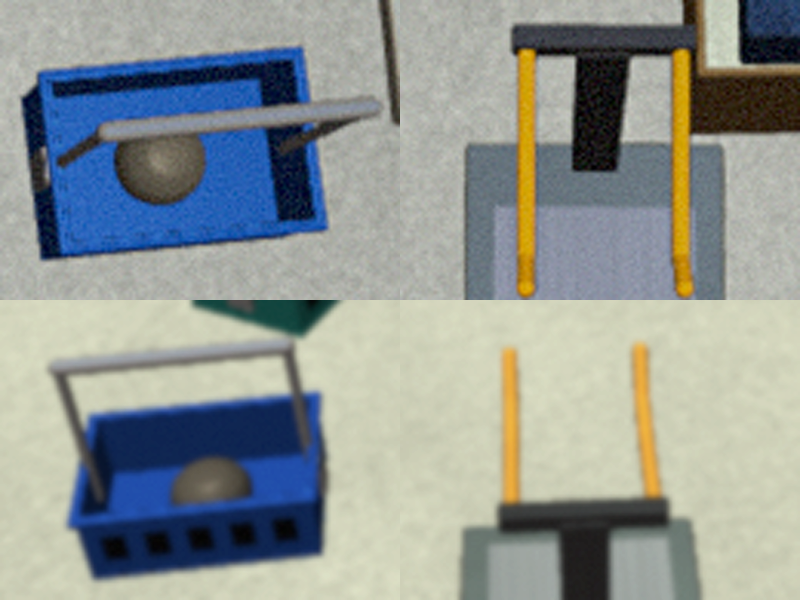

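The crop shows the blue bar clearly in both views, with its ends at top (499,183)/(587,174) and scene (103.5,247)/(179,240). The prong tips are at top (320.6,145)/(372.3,145).

```bash
cat > h.py <<'E'
import numpy as np
from station import env,set_gripper,viewer
from scipy.spatial.transform import Rotation as R
def ray(n,p):
    c=viewer.camera_params(n);T=c['pose']
    d=np.array([(p[0]-c['cx'])/c['fx'],-(p[1]-c['cy'])/c['fy'],-1]); return T[:3,3],T[:3,:3]@d
def onz(n,p,z):
    o,d=ray(n,p); return o+d*(z-o[2])/d[2]
def tri(a,b):
    (o,d),(q,e)=ray('top',a),ray('scene',b)
    s=np.linalg.lstsq(np.c_[d,-e],q-o,rcond=None)[0]; u,v=o+s[0]*d,q+s[1]*e
    return (u+v)/2,np.linalg.norm(u-v)
E
python3 - <<'E'
from h import *
np.set_printoptions(precision=1,suppress=True)
a,b=(499.1,182.8),(586.9,174.3)
print('bar top',onz('top',a,150),onz('top',b,150)); print('bar scene',onz('scene',(103.5,246.9),150),onz('scene',(179.2,240.4),150))
print(tri(b,(103.5,246.9)),tri(a,(179.2,240.4)))
print('tips',onz('top',(320.6,144.7),224),onz('top',(372.3,144.7),224),'roots',onz('top',(321.3,66.3),200),onz('top',(371.6,66.3),200))
print('tips scene', onz('scene',(250+110/3.077,205+49/3.061),227),onz('scene',(250+240/3.077,205+45/3.061),227))
# base top corners z=24 : crop (465,143),(723,143) and bottom from full picture (301,199),(385,199)
for p in((301.1,96.7),(385,96.7),(301.5,199),(385.5,199)):print(onz('top',p,24))
q=env.read_state()['orientation'];print(q,R.from_quat(q).as_matrix())
E
```

```text
bar top [ 519.8 -274.3  150. ] [ 532.7 -429.1  150. ]
bar scene [ 532.7 -427.7  150. ] [ 522.5 -273.5  150. ]
(array([ 532.6, -428.3,  150.2]), np.float64(1.2648185805725267)) (array([ 520.1, -274.4,  148.2]), np.float64(0.7335646222285196))
tips [571.7  36.5 224. ] [570.5 -47.4 224. ] roots [713.7  33.7 200. ] [712.6 -51.3 200. ]
tips scene [573.8 -47.6 227. ] [575.7  35.6 227. ]
[726.   76.2  24. ]
[723.7 -92.3  24. ]
[518.1  77.5  24. ]
[515.8 -88.3  24. ]
[ 0.1  1.  -0.  -0. ] [[-1.   0.3 -0. ]
 [ 0.3  1.  -0. ]
 [ 0.  -0.  -1. ]]
```

```bash
cat >> h.py <<'E'
def down(yaw,flip=1):
    y=flip*np.array([np.cos(yaw),np.sin(yaw),0]); z=np.array([0,0,-1.]); return R.from_matrix(np.c_[np.cross(y,z),y,z]).as_quat()
E
python3 - <<'E'
from h import *
import cv2
st=env.read_state
for f in(1,-1):
    q=[env.ik(p,down(y,f)) for p,y in(([526.3,-351.5,300],.082),([450,-6,320],-.017),([617,-6,320],-.017))]
    print(f,[None if a is None else np.round(a,2) for a in q])
    if f==1 and all(a is not None for a in q): break
o=down(.082,f)
env.reach([526.3,-351.5,300],o); print(st()['time_s'])
hit=env.move_l([526.3,-351.5,211],rate=120,f_stop=8)
set_gripper(0); s=st(); print(hit,s['time_s'],s['tool_pos'],s['width'],s['grip_force'],s['force'])
if not hit and s['width']>9:
    env.move_l([526.3,-351.5,321],rate=80)
s=st();print(s['time_s'],s['width'],s['force'],s['wrist_torque'])
a,b=viewer.camera('scene'),viewer.camera('top')
cv2.imwrite('pics/lift.png',cv2.convertScaleAbs(np.hstack([a[120:420,0:400],b[50:350,240:640]]),alpha=1.5))
E
```

```text
1 [array([-0.61,  0.44,  1.61, -0.  ,  1.09, -0.69]), array([-0.04,  0.14,  1.98, -0.  ,  1.02, -0.02]), array([-0.03,  0.39,  1.63, -0.  ,  1.12, -0.01])]
3.6083
False 5.6667 [ 526.49924595 -351.49150167  210.94672657] 10.719551678092643 29.999756813049316 [ 2.08077219  0.4662224  -2.04213009]
7.1917 11.745141204266504 [ 0.17365162  0.23170116 -5.28301173] [-0.09660317  0.04753742  0.00643296]
```

View pics/lift.png

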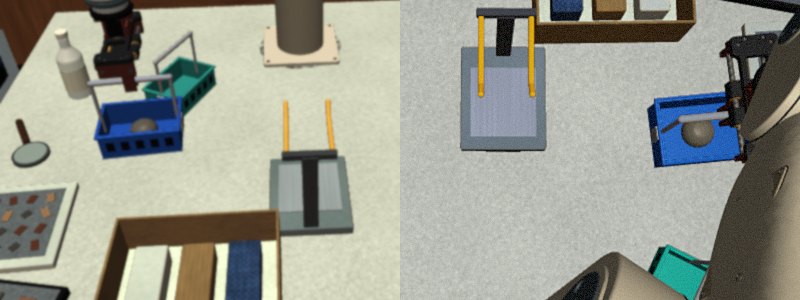

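The basket is lifted level, with the cobble inside at about (143,125) in the left half and the bar gripped near its middle. Next I carry it to in front of the prongs.

Run:
```python
from h import *
import cv2
st=env.read_state
o=down(-.017)
env.move_l([440,-3.5,321],rot=o,rate=130)
env.hold(.4)
env.move_l([540,-5,321],rate=80); env.hold(.3)
s=st();print(s['time_s'],s['width'],s['force'],s['tool_pos'])
a,b=viewer.camera('scene'),viewer.camera('top')
f=lambda i,x,y:cv2.resize(i[y:y+150,x:x+200],(400,300),interpolation=cv2.INTER_CUBIC)
cv2.imwrite('pics/app.png',cv2.convertScaleAbs(np.hstack([f(a,210,160),f(b,250,60)]),alpha=1.5))
```

```text
12.3 11.136386149787286 [-0.3291419  -0.26935191 -5.71436923] [539.87527477  -4.9830179  321.1003209 ]
```

View pics/app.png

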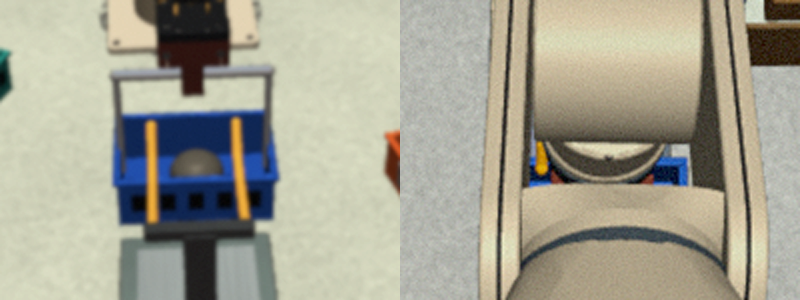

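The bar spans columns 112–273 (centre 192) in the left half. The prongs are at 152 and 236 (centre 194), so it is aligned. I now move in and lower.

Run:
```python
from h import *
import cv2
st=env.read_state
h0=env.move_l([617,-6.3,321],rate=60,f_stop=8); env.hold(.3)
print('in hit',h0)
if not h0:
    env.move_l([617,-6.3,280],rate=50)
    h=env.move_l([617,-6.3,267],rate=10,f_stop=3)
    env.hold(.3)
    s=st();print(h,s['time_s'],s['force'],s['tool_pos'])
a=viewer.camera('scene')
cv2.imwrite('pics/seat.png',cv2.convertScaleAbs(cv2.resize(a[140:320,200:440],(800,600),interpolation=cv2.INTER_CUBIC),alpha=1.5))
```

```text
in hit False
True 16.25 [0.44168386 0.81189093 6.21689119] [616.97808854  -6.27035874 271.39511663]
```

View pics/seat.png

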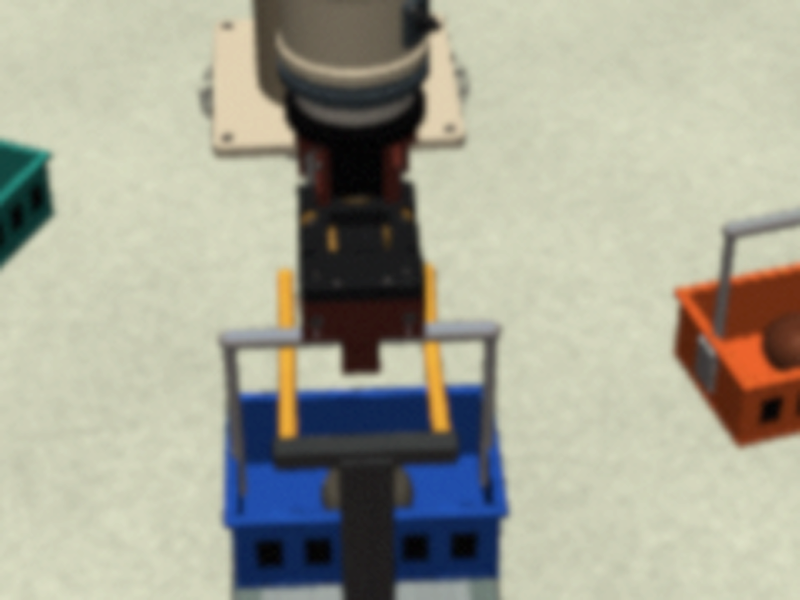

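The bar (row ~335) lies across both prongs behind the tips, and the load has passed to the stand at the expected height. I release and retract.

Run:
```python
from h import *
import cv2
st=env.read_state
set_gripper(88); s=st(); print(s['width'],s['force'],s['tool_pos'])
env.move_l([617,-6.3,360],rate=60); env.move_l([480,-6.3,440],rate=150); env.hold(2)
s=st();print(s['time_s'],s['force'])
a=viewer.camera('scene')
cv2.imwrite('pics/end.png',cv2.convertScaleAbs(cv2.resize(a[140:320,200:440],(800,600),interpolation=cv2.INTER_CUBIC),alpha=1.5))
env.hold(.5); print('change',cv2.absdiff(a,viewer.camera('scene'))[200:320,240:380].mean())
```

```text
87.77379099365666 [ 0.56171495  0.51938937 -0.85673053] [615.83569089  -6.27785703 269.83070373]
22.3917 [-0.278266    0.10634842 -0.60249768]
change 0.5103373015873016
```

View pics/end.png

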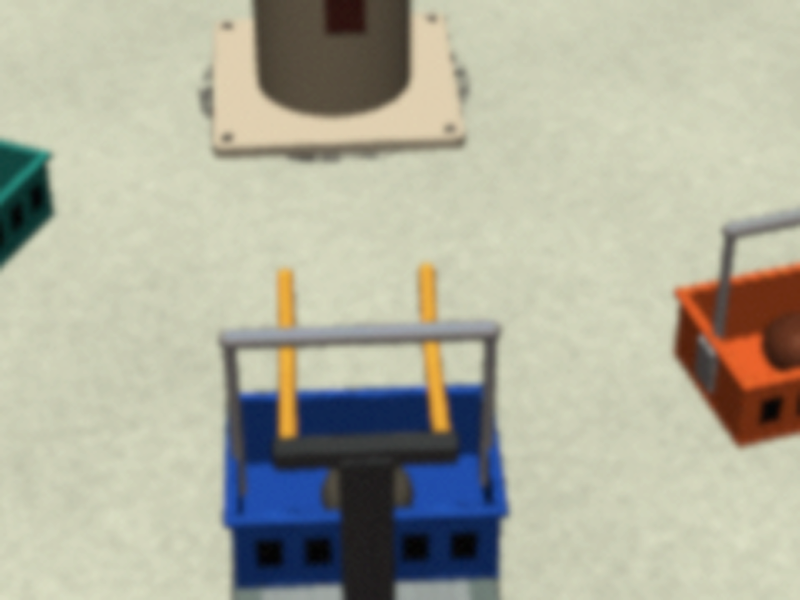

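The basket hangs level and still on both prongs (bar row ~335), with the cobble inside and the gripper clear.

```bash
python3 -c "
from station import workorder
print(workorder.sign_off())"
```

```text
the job is handed in; nothing more can be done
None
```

The blue basket, with the cobble in it, hangs level and still on both prongs with the gripper clear and the orange basket untouched; I handed the job in at about 23 s of the 48 s allowed, and sign-off returned no verdict.

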